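Register a glaze tile in a striping jig and lock the quarter-turn clamp

TASK

Set up the colour-striped tile that lies loose in the wooden jig for its next stripe. With the red-knobbed clamp arm still open, push the tile until its long edge presses firmly and squarely against the aluminium back fence, then push it along the fence until its end presses firmly against the brass end stop; push gently, for its edges chip. Then swing the clamp arm its full quarter turn to the closed stop so that the rubber nose roller pins the tile in the corner, let go, and leave the mug and paint bottles where they stand.

Things in the scene. Friction and masses are not known exactly. Their poses are not given: they have to be found in the camera images.
- tile: White ceramic tile with fired colour stripes, 62 (x) x 82 (y) x 9 mm, 0.08 to 0.17 kg, loose and slightly skew on the jig. Origin at the centre of its underside; z up; x along its short side, y along its long side, within 9 degrees of the jig's x and y at the start. Edges chip above 25 N. Slides with about 1 N; pushed at one point while skew, a corner can bind on a stop (friction about 0.6).
- jig: Fixed wooden base, 156 (x) x 200 (y) x 12 mm, origin at the centre of its underside, top 12 mm up; turned at most 7 degrees from the world axes. Its x points away from the robot to the back fence, its y left to the end stop. Seated, the tile's centre lies at jig x = +31, y = +44 mm, its axes along the jig's.
- back_fence: Fixed aluminium bar along the far edge of the base, 16 x 126 x 8 mm (1 mm lower than the tile's top). Origin at the middle of the foot of its stop face (jig x = +62, y = +34 mm, on the base's top); the face looks to the jig's -x and runs along y. The seated tile's centre is 31 mm before it (x = -31 mm in this frame).
- end_stop: Fixed brass block at the left edge of the base, 36 (x) x 12 (y) x 8 mm. Origin at the middle of the foot of its stop face (at jig x = +31, y = +85 mm, on the base's top); that face looks to -y of the jig. The seated tile's centre is 41 mm from the face (y = -41 mm in this frame).
- clamp (a joint): Quarter-turn clamp arm on an upright hinge at clamp_pivot, clockwise from above: 0 = open stop, arm towards the jig's -x (robot); 1.571 = closed stop, arm towards the jig's +y, roller squeezing the seated tile's right end by about 0.4 mm. Starts at 0 to 0.2; stays where left (friction 0.06 N m, no spring). Arm 13 mm wide, its underside 4 mm and its top 10 mm above the base.
- clamp_knob (a point): Middle of the grip of the clamp's upright red round knob, 18 mm in diameter, on the arm 42 mm from the hinge axis; the knob reaches from 18 to 46 mm above the base and this point is 32 mm above the base.
- clamp_nose (a point): Centre of the clamp's nose, a small free-turning black rubber roller at the arm's end, 68 mm from the hinge axis, 6 mm above the base; radius 7 mm.
- clamp_pivot (a point): On the clamp's hinge axis, 6 mm above the base, at jig x = +31, y = -71.5 mm. A round boss of 26 mm diameter, 16 mm high, stands here.
- poppy: Loose red paint bottle with white cap, 33 mm in diameter, 69 mm high, bystander. Origin at the centre of its underside.
- damson: Loose purple paint bottle with white cap, 39 mm in diameter, 78 mm high, bystander. Origin at the centre of its underside.
- buttercup: Loose yellow paint bottle with black cap, 33 mm in diameter, 69 mm high, bystander. Origin at the centre of its underside.
- mug: Loose white mug, 77 mm wide, 104 mm over its handle, 79 mm high, bystander. Origin at the centre of its underside.
Mind the look-alikes: they are no part of the job. Leave any green or purple look-alike of the tile alone.

How it is judged:
By the outcome, as a careful person would: the job done as asked, in the order asked, and still so for the second after the job is handed in, with the robot touching nothing.
It also fails if it takes over 69 s, if anything falls off the work surface, if the arm or the gripper's body presses on something with over 40 N, if the wrist force passes 120 N, or if a joint passes its speed limit or range.

ROBOT

A 6-joint arm with a two-finger parallel gripper is mounted at the origin on the work surface; the furniture and walls round the work are solid. World frame = base frame: x ahead of the robot, y to its left, z up, the work surface at z = 0. Lengths are in m, angles in rad, forces in N, time in s.
With the tool pointing down it reaches from about 0.275 to 0.825 m from the base axis. Payload 5.2 kg.
Tool frame: the origin (TCP) lies on the centre line of the jaws, within the pads' length; the fingertips stand 14 mm ahead of it and the grasp point (between the pads) lies 5 mm behind it; z points along the fingers, y is the line along which they close (so a half turn about z gives the same grasp; the last joint's range is limited). The gripper opens to 93 mm and grips with 3 to 60 N. Pads are 15 mm wide; open, the fingers measure 128 mm over their backs; the gripper's body (75 mm by 188 mm) begins 65 mm behind the grasp point.
Start: joints at [1.098, 0.259, 1.535, -0, 1.348, -0.203], TCP at [0.147, 0.53, 0.233] pointing down, gripper open.
Joint ranges: [-3.14, 3.14], [-0.91, 2.08], [0.19, 2.58], [-1.22, 4.36], [0.22, 2.71], [-3.12, 3.12]. Speed limits (rad/s): [2.57, 2.57, 3.14, 3.14, 3.14, 3.14].

INTERFACE

Orientations are given as a unit quaternion [w, x, y, z].
In Python, from station import state, snapshot, job_done gives the robot as it stands.
- The arm moves only by the shell command python3 -m inch 'ROWS' [FORCE]. ROWS is JSON, a list that holds one entry, the list of rows, each a list of 7 numbers: the shift along the tool's x, y, z in units of 0.5 m (1.0 is 0.5 m), then the turn, a rotation vector about the tool's x, y, z in units of 180 degrees (1.0 is 180 degrees), then the opening, from -1 (shut) to 1 (fully open). In form: [[[tx, ty, tz, wx, wy, wz, hand], ...]]. A call has exactly 5 rows; each row is the pose to reach, as a shift and turn from the pose commanded when the call began, along the tool's axes at that moment, turning the shorter way round; what a row does not reach only later rows make up. A row lasts 1/8 s, in which the tool goes at most 62.5 mm and 10.7 degrees, less where a joint would pass 70% of its speed; a pose out of reach is approached as far as the arm can. A call with a number of a shift or a turn outside -1 to 1 is refused whole. A call with a gripper value outside its range is refused whole. The fingers move at their own pace and stop on an object; FORCE is the grip in N (left out, the last holds). Time passes only in rows, so rows that repeat a pose let the fingers close, or fill a call up. It gives the time, the measured TCP pose, the force, the opening and the grip force at its end, in the units of the state.
- state(): the state, without advancing time (a new reading comes with each control period).
- snapshot(name): name is "scene" or "side" or "wrist"; returns a dict with "frame" (480x640x3 uint8, red, green, blue), "intrinsics" (3x3 intrinsics, pixels), "rvec" (rotation vector, rad) and "tvec" (3), from world to camera coordinates, as OpenCV has them. Camera axes: x right, y down, z forward; pixel columns grow to the right and rows downward; lengths in m; the calibration is good to about 2 mm. A picture is of the moment at which its call begins. There is no depth.
- job_done(): hands the job in; it is judged then, once.
The state is a dict: "clock": time; "joint_pos": joint angles; "joint_vel": joint speeds; "joint_torque": joint torques, N m; "eef_pos": TCP position; "ee_rot": TCP orientation; "force": force on the tool from outside, world axes, zero at the start; "wrist_torque": the same for the moment, N m; "opening": opening from 0.0 (shut) to 1.0 (fully open); "finger_force": force on a finger pad.
Only numpy, scipy, OpenCV 4.12 (cv2) and the standard library are available. Lean on these libraries where they do the work, as an engineer would, in place of code of your own. Each camera call takes 0.05 s, during which the arm holds its last target. There are 200 camera calls.

## Working session

There is one attempt and no reset: what is moved stays moved. The work goes in short steps, Python scripts to look and compute and a shell command to move; the robot and the scene stay as the last step left them, time stands still between calls to the robot, and variables do not carry over. Pictures are saved under pics/ and viewed, at most 10 in all, crops included, and the job is handed in when it is done.

```bash
mkdir -p pics; ls; python3 - <<'E'
from station import state,snapshot
import cv2,numpy as np
np.set_printoptions(suppress=True,precision=4)
for n in ("scene","side"):
    s=snapshot(n); cv2.imwrite(f"pics/{n}0.png",s["frame"][:,:,::-1])
    R=cv2.Rodrigues(np.array(s["rvec"]))[0]; print(n,s["intrinsics"],-R.T@np.array(s["tvec"]).ravel(),R)
print(state())
E
```

```text
pics
scene [[541.3894   0.     318.5743]
 [  0.     541.3894 243.4157]
 [  0.       0.       1.    ]] [-0.4894 -0.4781  1.1661] [[ 0.4794 -0.8776  0.002 ]
 [-0.6617 -0.363  -0.656 ]
 [ 0.5764  0.3132 -0.7548]]
side [[468.7394   0.     322.7905]
 [  0.     468.7394 234.679 ]
 [  0.       0.       1.    ]] [ 0.2764 -0.9147  0.4832] [[ 0.9965 -0.0837 -0.0031]
 [-0.0393 -0.4344 -0.8999]
 [ 0.074   0.8968 -0.4361]]
{'clock': 0.1, 'joint_pos': array([ 1.0982,  0.2593,  1.536 ,  0.    ,  1.348 , -0.2028]), 'joint_vel': array([-0.0009, -0.0003, -0.003 , -0.0011,  0.0017, -0.0002]), 'joint_torque': array([  0.0013, -43.821 , -28.4646,   0.0721,   0.0362,  -0.0001]), 'eef_pos': array([0.1464, 0.5297, 0.2319]), 'ee_rot': array([-0.0003,  0.1345,  0.9909, -0.0008]), 'force': array([-0.2284,  0.9927, -0.0772]), 'wrist_torque': array([ 0.0634,  0.0274, -0.034 ]), 'finger_force': 0.0, 'opening': 1.0011731566335467}
```

View pics/scene0.png

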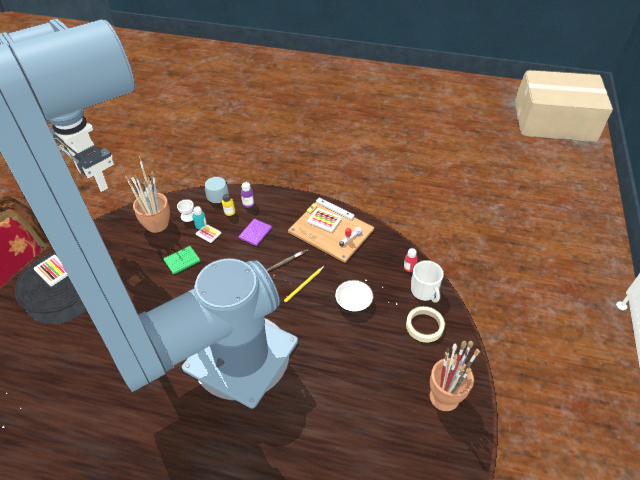

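View pics/side0.png

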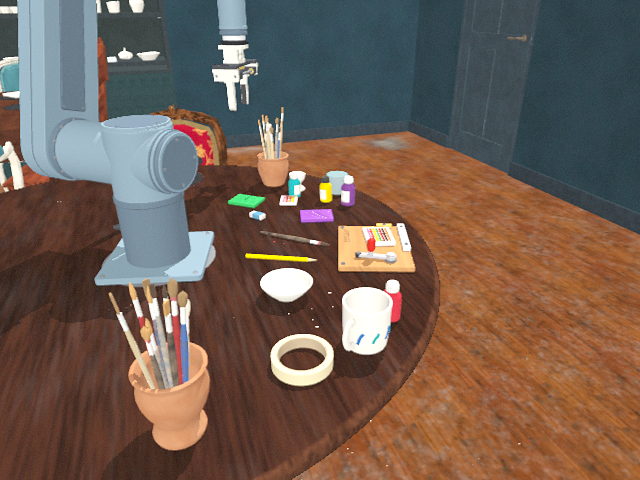

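The scene view shows the jig at about (332,229), with the fence at the far edge (335,209), the red knob at (348,232) and the mug at (427,281). The side view shows the jig at about (375,248). I'll locate it roughly, then look with the wrist camera.

```bash
cat > h.py <<'E'
from station import state,snapshot
import cv2,numpy as np
from scipy.spatial.transform import Rotation as Rn
np.set_printoptions(suppress=True,precision=4)
def cam(s):
    R=cv2.Rodrigues(np.array(s["rvec"]))[0]; return R,-R.T@np.array(s["tvec"]).ravel(),np.array(s["intrinsics"])
def ray(s,uv,z):
    R,c,K=cam(s); d=R.T@np.linalg.solve(K,[uv[0],uv[1],1]); return c+d*(z-c[2])/d[2]
def proj(s,P):
    return cv2.projectPoints(np.array(P,float).reshape(-1,3),np.array(s["rvec"]),np.array(s["tvec"]),np.array(s["intrinsics"]),None)[0][:,0]
def tool():
    st=state(); q=st["ee_rot"]; return st,Rn.from_quat([q[1],q[2],q[3],q[0]])
E
python3 - <<'E'
from h import *
s=snapshot("scene"); t=snapshot("side")
for n,p in dict(jigL=(288,230),jigFar=(322,200),jigR=(374,233),jigNear=(346,259)).items(): print(n,ray(s,p,.012))
print("knob",ray(s,(348,232),.044)); print("mug",ray(s,(427,288),.04),"poppy",ray(s,(410,261),.035))
for p in [(338,226),(410,225),(413,268),(340,270)]: print(ray(t,p,.012))
st,R=tool(); print(R.as_matrix())
w=snapshot("wrist"); r,c,K=cam(w); print(K, R.inv().apply(c-st["eef_pos"]), (r@R.as_matrix()))
E
```

```text
jigL [0.3946 0.1027 0.012 ]
jigFar [0.5503 0.0753 0.012 ]
jigR [ 0.5034 -0.1199  0.012 ]
jigNear [ 0.3785 -0.0928  0.012 ]
knob [ 0.4443 -0.0644  0.044 ]
mug [ 0.3715 -0.3284  0.04  ] poppy [ 0.4379 -0.2548  0.035 ]
[0.3966 0.0985 0.012 ]
[0.5696 0.0885 0.012 ]
[ 0.5239 -0.1149  0.012 ]
[ 0.377  -0.1098  0.012 ]
[[-0.9638  0.2665 -0.0005]
 [ 0.2665  0.9638 -0.001 ]
 [ 0.0002 -0.0011 -1.    ]]
[[366.758    0.     322.8076]
 [  0.     366.758  231.793 ]
 [  0.       0.       1.    ]] [ 0.0815  0.0012 -0.1528] [[ 0.0001  1.     -0.0001]
 [-0.9548  0.0001 -0.2974]
 [-0.2974  0.0002  0.9548]]
```

```bash
python3 - <<'E'
from h import *
s=snapshot("scene"); t=snapshot("side")
def tri(a,b):
    A=[];B=[]
    for q,uv in((s,a),(t,b)):
        R,c,K=cam(q); d=R.T@np.linalg.solve(K,[*uv,1]); d/=np.linalg.norm(d); P=np.eye(3)-np.outer(d,d); A.append(P);B.append(P@c)
    return np.linalg.lstsq(np.vstack(A),np.hstack(B),rcond=None)[0]
print("pot",tri((152,203),(274,163)),"brushtop",tri((142,158),(283,108)))
E
python3 -m inch '[[[-0.07,-0.09,-0.04,0,0,0,1],[-0.15,-0.18,-0.04,0,0,0,1],[-0.22,-0.27,-0.04,0,0,-0.02,1],[-0.30,-0.36,-0.02,0,0,-0.04,1],[-0.37,-0.46,0,0,0,-0.058,1]]]'
```

```text
pot [0.2479 0.4676 0.0646] brushtop [0.275  0.4774 0.2191]
clock: 0.98
eef_pos: [0.2644, 0.2576, 0.2328]
ee_rot: [0.001, 0.042, 0.999, 0.0]
force: [0.8, -0.9, 0.1]
opening: 1.0
finger_force: 0.0
```

```bash
python3 -m inch '[[[-0.06,-0.11,0.01,0,0,0,1],[-0.12,-0.22,0.03,0,0,0,1],[-0.18,-0.33,0.04,0,0,0,1],[-0.23,-0.43,0.06,0,0,0,1],[-0.275,-0.515,0.066,0,0,0,1]]]'
python3 -m inch '[[[0,0,0,0,0,0,1],[0,0,0,0,0,0,1],[0,0,0,0,0,0,1],[0,0,0,0,0,0,1],[0,0,0,0,0,0,1]]]'
python3 - <<'E'
from h import *
w=snapshot("wrist"); cv2.imwrite("pics/w1.png",cv2.resize(w["frame"][:,:,::-1],(800,600),interpolation=cv2.INTER_CUBIC))
import pickle; pickle.dump(w,open("w1.pkl","wb"))
st,R=tool();print(st["force"],R.as_matrix())
E
```

```text
clock: 1.6
eef_pos: [0.3783, -0.0116, 0.1994]
ee_rot: [0.0, 0.045, 0.999, -0.0]
force: [1.1, 0.3, 0.9]
opening: 1.004
finger_force: 0.0
clock: 2.22
eef_pos: [0.3779, -0.0087, 0.1998]
ee_rot: [0.0, 0.043, 0.999, -0.0]
force: [-0.9, 0.0, -0.1]
opening: 1.004
finger_force: 0.0
[ 0.1628  0.3781 -0.8543] [[-0.9963  0.0862  0.0002]
 [ 0.0862  0.9963 -0.0001]
 [-0.0002 -0.0001 -1.    ]]
```

View pics/w1.png

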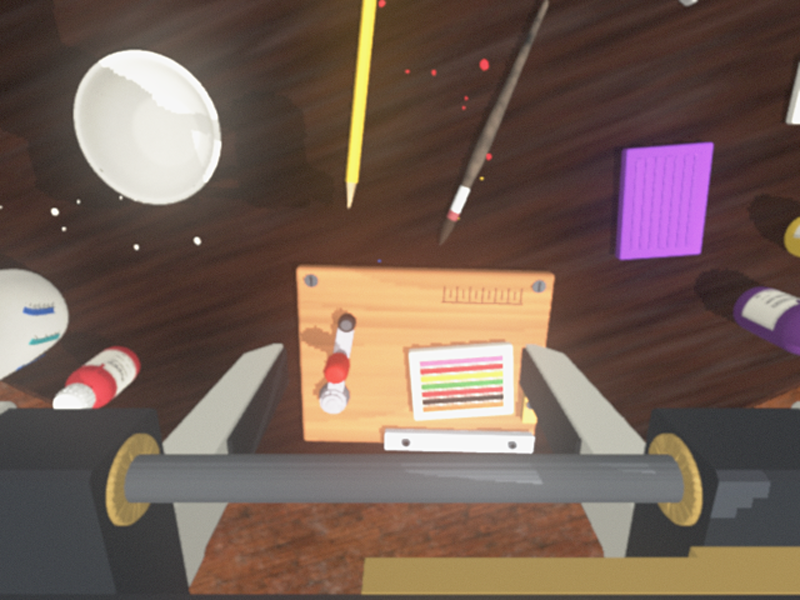

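The wrist view (800 px scale) shows the jig's near corners at (297,266) and (554,271), the tile at (408–516, 343–420), the fence at (385–534, 430–453), and the clamp nose at (347,322), knob at (337,366) and boss at (334,400). I'll enlarge it to read positions accurately.

```bash
python3 - <<'E'
from h import *
import pickle; w=pickle.load(open("w1.pkl","rb"))
c=w["frame"][205:370,230:450,::-1]
cv2.imwrite("pics/c1.png",cv2.resize(c,(792,594),interpolation=cv2.INTER_CUBIC))
E
```

```text
(no output)
```

View pics/c1.png

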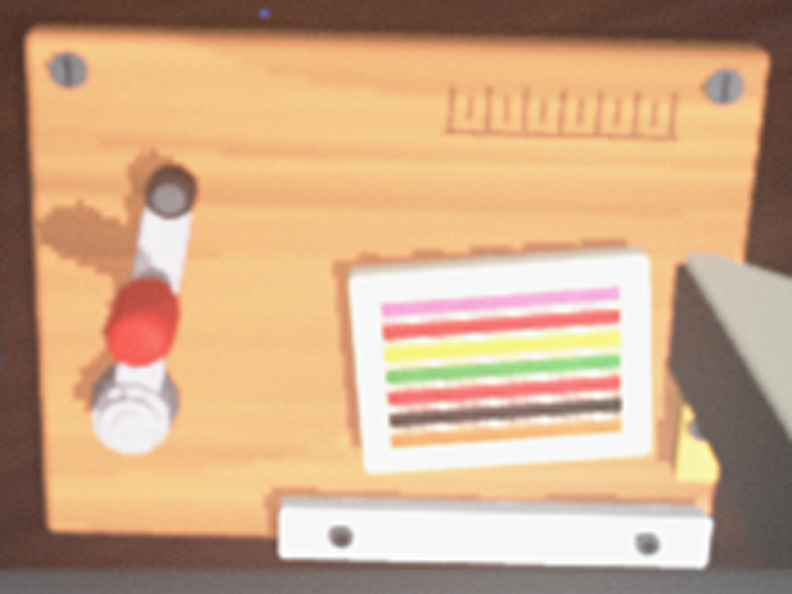

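The crop shows the fence's top front edge from (282,512) to (712,520), the tile's corners at (352,270), (648,252), (652,455) and (368,472), the knob top at (137,340), the nose at (169,195) and the boss at (133,420).

```bash
python3 - <<'E'
from h import *
from scipy.optimize import least_squares
import pickle; w=pickle.load(open("w1.pkl","rb"))
px=lambda u,v:(230+u/3.6,205+v/3.6)
obs=[((282,512),(62,-29,20)),((712,520),(62,97,20)),((279,558),(78,-29,20)),((708,567),(78,97,20)),((48,532),(78,-100,12)),((27,34),(-78,-100,12)),((768,52),(-78,100,12)),((133,418),(31,-71.5,28))]
def T(p,P): 
    c,s=np.cos(p[2]),np.sin(p[2]); P=np.asarray(P,float)/1000; return np.column_stack([p[0]+c*P[:,0]-s*P[:,1],p[1]+s*P[:,0]+c*P[:,1],P[:,2]])
U=np.array([px(*o[0]) for o in obs]);M=np.array([o[1] for o in obs])
f=lambda p:(proj(w,T(p,M))-U).ravel()
r=least_squares(f,[.46,0,-.08],loss='soft_l1'); p=r.x; print("jig",p,np.degrees(p[2])); print(f(p).reshape(-1,2)*3.6)
def injig(q): c,s=np.cos(p[2]),np.sin(p[2]); d=q[:2]-p[:2]; return 1000*np.array([c*d[0]+s*d[1],-s*d[0]+c*d[1]])
C=[injig(ray(w,px(*q),.021)) for q in [(352,270),(648,252),(652,455),(368,472)]]; print("tile",C,np.mean(C,0))
print("sizes",[np.linalg.norm(C[i]-C[i-1]) for i in range(4)])
print("knobtop",injig(ray(w,px(137,342),.058)),"nose",injig(ray(w,px(170,198),.023)),"boss",injig(ray(w,px(133,418),.028)))
np.save("jig.npy",p)
E
```

```text
jig [ 0.4668  0.0002 -0.1133] -6.491062006944911
[[ 0.457  -2.1658]
 [ 0.2339 -0.0071]
 [ 2.6034 -1.617 ]
 [-1.8404 -0.7039]
 [-0.9973  2.1487]
 [-1.8481 -1.3343]
 [ 6.23    0.55  ]
 [-1.9932  9.7631]]
tile [array([-15.5756, -11.1123]), array([-23.1594,  69.517 ]), array([40.101, 76.895]), array([47.9526, -4.4918])] [12.3297 32.702 ]
sizes [np.float64(63.87221901401287), np.float64(80.98522793782348), np.float64(63.68924537433508), np.float64(81.76467028462136)]
knobtop [-11.6945 -64.8301] nose [-36.2179 -60.5653] boss [ 27.8904 -70.8881]
```

```bash
cat >> h.py <<'E'
def go(x,y,z,yaw=0.0):
    "units to move TCP to jig (x,y mm), world z mm; yaw deg of tool y from jig y (world ccw)"
    p=np.load("jig.npy"); c,s=np.cos(p[2]),np.sin(p[2]); st,R=tool()
    t=np.array([p[0]+(c*x-s*y)/1e3,p[1]+(s*x+c*y)/1e3,z/1e3])
    a=p[2]+np.radians(yaw); cc,ss=np.cos(a),np.sin(a)
    Rt=np.array([[-cc,-ss,0],[-ss,cc,0],[0,0,-1]])
    d=st["eef_pos"]-[p[0],p[1],0]
    print("now jig",1e3*np.array([c*d[0]+s*d[1],-s*d[0]+c*d[1],d[2]]),"F jig",np.array([c*st["force"][0]+s*st["force"][1],-s*st["force"][0]+c*st["force"][1],st["force"][2]]))
    print("shift",R.inv().apply(t-st["eef_pos"])/.5,"turn",(R.inv()*Rn.from_matrix(Rt)).as_rotvec()/np.pi)
E
python3 -c "
from h import *
go(-45,31,60);go(-45,31,30)"
```

```text
now jig [-87.2394 -18.9779 199.7782] F jig [ 0.119   0.3941 -0.8543]
shift [-0.0871  0.0977  0.2796] turn [-0.      0.0001  0.0086]
now jig [-87.2394 -18.9779 199.7782] F jig [ 0.119   0.3941 -0.8543]
shift [-0.0871  0.0977  0.3396] turn [-0.      0.0001  0.0086]
```

```bash
python3 -m inch '[[[-0.04,0.05,0.1,0,0,0.0086,-0.3],[-0.0871,0.0977,0.2,0,0,0.0086,-0.3],[-0.0871,0.0977,0.28,0,0,0.0086,-0.3],[-0.0871,0.0977,0.32,0,0,0.0086,-0.3],[-0.0871,0.0977,0.3396,0,0,0.0086,-0.3]]]' 
python3 -m inch '[[[0,0,0,0,0,0,-0.3],[0,0,0,0,0,0,-0.3],[0,0,0,0,0,0,-0.3],[0,0,0,0,0,0,-0.3],[0,0,0,0,0,0,-0.3]]]'
python3 - <<'E'
from h import *
go(-31,31,30);go(12,31,30)
w=snapshot("wrist"); cv2.imwrite("pics/w2.png",w["frame"][:,:,::-1])
E
```

```text
clock: 2.9
eef_pos: [0.4251, 0.0358, 0.0287]
ee_rot: [-0.001, 0.057, 0.998, 0.0]
force: [-0.7, 0.4, 1.0]
opening: 0.511
finger_force: 0.0
clock: 3.52
eef_pos: [0.4259, 0.0354, 0.0301]
ee_rot: [0.0, 0.057, 0.998, -0.0]
force: [-0.5, 0.6, 0.0]
opening: 0.35
finger_force: 0.0
now jig [-44.6169  30.366   30.1485] F jig [-0.5364  0.4971  0.0091]
shift [-0.0272  0.0013  0.0003] turn [-0.      0.0002 -0.0004]
now jig [-44.6169  30.366   30.1485] F jig [-0.5364  0.4971  0.0091]
shift [-0.1132  0.0014  0.0004] turn [-0.      0.0002 -0.0004]
```

View pics/w2.png

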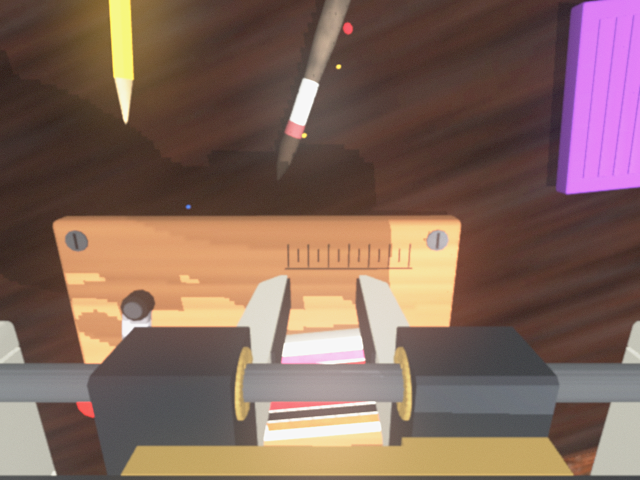

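The fingers are down at the near side of the tile, square to the jig, and the clamp arm is clear of them. I'll start pushing.

```bash
python3 -m inch '[[[-0.008,0,0,0,0,0,-0.3],[-0.015,0,0,0,0,0,-0.3],[-0.022,0,0,0,0,0,-0.3],[-0.028,0,0,0,0,0,-0.3],[-0.034,0,0,0,0,0,-0.3]]]'
python3 -m inch '[[[-0.005,0,0,0,0,0,-0.3],[-0.010,0,0,0,0,0,-0.3],[-0.015,0,0,0,0,0,-0.3],[-0.020,0,0,0,0,0,-0.3],[-0.024,0,0,0,0,0,-0.3]]]'
python3 -c "
from h import *
go(-7.5,31,30)"
```

```text
clock: 4.2
eef_pos: [0.4424, 0.0336, 0.0297]
ee_rot: [-0.0, 0.057, 0.998, 0.0]
force: [-0.4, 0.5, 0.8]
opening: 0.351
finger_force: 0.6
clock: 4.82
eef_pos: [0.4547, 0.0321, 0.0298]
ee_rot: [-0.0, 0.057, 0.998, -0.0]
force: [-1.2, 0.4, 0.5]
opening: 0.35
finger_force: 0.5
now jig [-15.611   30.3249  29.8427] F jig [-1.239   0.3097  0.5173]
shift [-0.0162  0.0014 -0.0003] turn [-0.     -0.     -0.0005]
```

```bash
python3 -m inch '[[[-0.003,0,0,0,0,0,-0.3],[-0.005,0,0,0,0,0,-0.3],[-0.008,0,0,0,0,0,-0.3],[-0.009,0,0,0,0,0,-0.3],[-0.010,0,0,0,0,0,-0.3]]]'
python3 -m inch '[[[-0.001,0,0,0,0,0,-0.3],[-0.002,0,0,0,0,0,-0.3],[-0.003,0,0,0,0,0,-0.3],[-0.003,0,0,0,0,0,-0.3],[-0.003,0,0,0,0,0,-0.3]]]'
python3 -m inch '[[[-0.001,0,0,0,0,0,-0.3],[-0.002,0,0,0,0,0,-0.3],[-0.003,0,0,0,0,0,-0.3],[-0.003,0,0,0,0,0,-0.3],[-0.003,0,0,0,0,0,-0.3]]]'
```

```text
clock: 5.45
eef_pos: [0.4585, 0.0317, 0.0297]
ee_rot: [-0.001, 0.057, 0.998, 0.0]
force: [-5.9, -0.4, 5.6]
opening: 0.351
finger_force: 2.6
clock: 6.08
eef_pos: [0.4586, 0.0317, 0.0296]
ee_rot: [-0.002, 0.057, 0.998, 0.0]
force: [-8.0, -0.3, 6.5]
opening: 0.353
finger_force: 4.0
clock: 6.7
eef_pos: [0.4586, 0.0318, 0.0293]
ee_rot: [-0.004, 0.057, 0.998, 0.0]
force: [-11.4, -0.2, 9.7]
opening: 0.348
finger_force: 5.6
```

```bash
python3 -m inch '[[[0.003,0,0,0,0,0,-0.3],[0.008,0,0,0,0,0,-0.3],[0.016,0,0,0,0,0,-0.3],[0.04,0,-0.08,0,0,0,-0.3],[0.1,0,-0.2,0,0,0,0.9]]]'
python3 -m inch '[[[0.02,0,-0.06,0,0,0,1],[0.03,0,-0.08,0,0,0,1],[0.03,0,-0.08,0,0,0,1],[0.03,0,-0.08,0,0,0,1],[0.03,0,-0.08,0,0,0,1]]]'
python3 - <<'E'
from h import *
import pickle
w=snapshot("wrist"); pickle.dump(w,open("w2.pkl","wb"))
go(-100,0,160)
p=np.load("jig.npy"); c,s=np.cos(p[2]),np.sin(p[2])
P=[(p[0]+(c*x-s*y)/1e3,p[1]+(s*x+c*y)/1e3,.02) for x,y in [(31,20)]]; u=proj(w,P)[0].astype(int); print(u)
x0,y0=max(0,u[0]-130),max(0,u[1]-100)
c=w["frame"][y0:y0+190,x0:x0+250,::-1]; print(x0,y0)
cv2.imwrite("pics/c2.png",cv2.resize(c,None,fx=3.1,fy=3.1,interpolation=cv2.INTER_CUBIC))
E
```

```text
clock: 7.32
eef_pos: [0.4151, 0.0365, 0.1262]
ee_rot: [-0.0, 0.057, 0.998, 0.0]
force: [0.6, 0.9, 1.0]
opening: 0.413
finger_force: 0.0
clock: 7.95
eef_pos: [0.3996, 0.0384, 0.1645]
ee_rot: [-0.001, 0.057, 0.998, 0.0]
force: [-0.1, -0.5, -0.4]
opening: 0.944
finger_force: 0.0
now jig [-71.0409  30.4303 164.6585] F jig [ 0.0681 -0.4347 -0.4211]
shift [ 0.0578 -0.0609  0.0094] turn [ 0.0001 -0.0007 -0.0005]
[310 326]
180 226
```

View pics/c2.png

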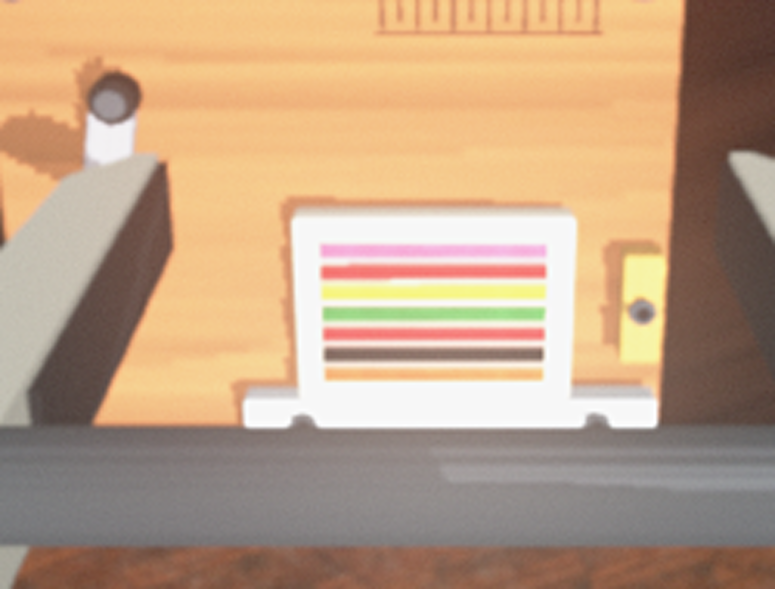

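The tile is now square against the fence: its stripes run parallel to it and both far corners overlap the fence line. The gap to the brass stop is about 45 px, or roughly 13 mm. Next is the push along the fence with the fingers shut, entering between the boss and the tile's right end.

```bash
python3 - <<'E'
from h import *
import pickle; w=pickle.load(open("w2.pkl","rb")); p=np.load("jig.npy"); c,s=np.cos(p[2]),np.sin(p[2])
for n,u,v,z in [("tile nr",293,213,.021),("tile nl",576,213,.021),("stop nr",622,256,.020),("stop fr",620,361,.02),("nose",113,100,.023),("fence R",244,400,.02),("fence L",657,402,.02)]:
    d=ray(w,(180+u/3.1,226+v/3.1),z)[:2]-p[:2]; print(n,1e3*np.array([c*d[0]+s*d[1],-s*d[0]+c*d[1]]))
go(31,-36,60);go(31,-36,30)
E
```

```text
tile nr [ -1.7517 -11.8684]
tile nl [-1.6324 69.6888]
stop nr [12.8082 83.7491]
stop fr [48.2886 84.7483]
nose [-37.4573 -60.087 ]
fence R [ 61.868  -29.5211]
fence L [62.7736 96.7076]
now jig [-71.0409  30.4303 164.6585] F jig [ 0.0681 -0.4347 -0.4211]
shift [-0.2048 -0.1326  0.2088] turn [ 0.0001 -0.0007 -0.0005]
now jig [-71.0409  30.4303 164.6585] F jig [ 0.0681 -0.4347 -0.4211]
shift [-0.2049 -0.1326  0.2688] turn [ 0.0001 -0.0007 -0.0005]
```

```bash
python3 -m inch '[[[-0.05,-0.03,0,0,0,0,-1],[-0.1,-0.07,0,0,0,0,-1],[-0.15,-0.1,0.03,0,0,0,-1],[-0.205,-0.1326,0.06,0,0,0,-1],[-0.205,-0.1326,0.1,0,0,0,-1]]]' 10
python3 -m inch '[[[0,0,0,0,0,0,-1],[0,0,0,0,0,0,-1],[0,0,0,0,0,0,-1],[0,0,0,0,0,0,-1],[0,0,0,0,0,0,-1]]]'
python3 - <<'E'
from h import *
go(31,-36,30)
w=snapshot("wrist"); cv2.imwrite("pics/w3.png",w["frame"][:,:,::-1])
E
```

```text
clock: 8.62
eef_pos: [0.4963, -0.0409, 0.1147]
ee_rot: [0.001, 0.058, 0.998, -0.0]
force: [0.7, -0.1, -0.1]
opening: 0.511
finger_force: 0.0
clock: 9.25
eef_pos: [0.4943, -0.0391, 0.1162]
ee_rot: [0.0, 0.057, 0.998, -0.0]
force: [-0.2, 0.2, -0.9]
opening: 0.008
finger_force: 0.0
now jig [ 31.826  -35.9109 116.2242] F jig [-0.264   0.1271 -0.886 ]
shift [ 0.0018 -0.0001  0.1724] turn [-0.0001  0.0003 -0.0003]
```

View pics/w3.png

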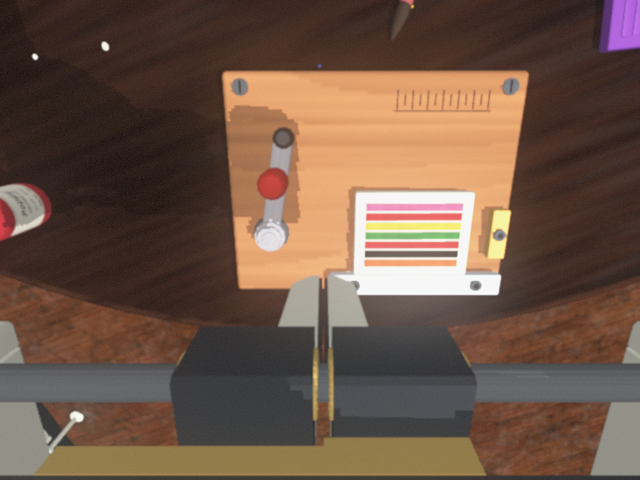

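The closed fingers hang over the slot between the boss (270,234) and the tile's right end (357,235). I'll descend and push in +y.

```bash
python3 -m inch '[[[0.002,0,0.05,0,0,0,-1],[0.002,0,0.1,0,0,0,-1],[0.002,0,0.14,0,0,0,-1],[0.002,0,0.16,0,0,0,-1],[0.002,0,0.171,0,0,0,-1]]]'
python3 -m inch '[[[0,0.004,0,0,0,0,-1],[0,0.008,0,0,0,0,-1],[0,0.012,0,0,0,0,-1],[0,0.016,0,0,0,0,-1],[0,0.02,0,0,0,0,-1]]]'
python3 -m inch '[[[0,0.004,0,0,0,0,-1],[0,0.008,0,0,0,0,-1],[0,0.011,0,0,0,0,-1],[0,0.013,0,0,0,0,-1],[0,0.015,0,0,0,0,-1]]]'
python3 -c "
from h import *
go(31,-14.5,30)"
```

```text
clock: 9.93
eef_pos: [0.4932, -0.0391, 0.03]
ee_rot: [-0.0, 0.057, 0.998, 0.0]
force: [-0.3, 0.4, -0.4]
opening: 0.008
finger_force: 0.0
clock: 10.55
eef_pos: [0.4944, -0.029, 0.0304]
ee_rot: [0.0, 0.057, 0.998, -0.0]
force: [0.1, 0.1, 0.7]
opening: 0.001
finger_force: 0.0
clock: 11.18
eef_pos: [0.4952, -0.0217, 0.0303]
ee_rot: [0.0, 0.057, 0.998, -0.0]
force: [-0.4, -0.1, 0.2]
opening: 0.006
finger_force: 0.4
now jig [ 30.7108 -18.4881  30.2557] F jig [-0.3709 -0.1399  0.2207]
shift [-0.0006  0.008   0.0005] turn [-0.      0.     -0.0004]
```

```bash
python3 -m inch '[[[0,0.003,0,0,0,0,-1],[0,0.006,0,0,0,0,-1],[0,0.008,0,0,0,0,-1],[0,0.010,0,0,0,0,-1],[0,0.010,0,0,0,0,-1]]]'
python3 -m inch '[[[0,0.002,0,0,0,0,-1],[0,0.003,0,0,0,0,-1],[0,0.004,0,0,0,0,-1],[0,0.005,0,0,0,0,-1],[0,0.005,0,0,0,0,-1]]]'
python3 -m inch '[[[0,0.002,0,0,0,0,-1],[0,0.003,0,0,0,0,-1],[0,0.004,0,0,0,0,-1],[0,0.005,0,0,0,0,-1],[0,0.005,0,0,0,0,-1]]]'
python3 -c "
from h import *
go(31,-14.5,30)"
```

```text
clock: 11.8
eef_pos: [0.4957, -0.0166, 0.0303]
ee_rot: [0.0, 0.057, 0.998, 0.0]
force: [-0.7, -1.0, -0.2]
opening: 0.003
finger_force: 0.2
clock: 12.42
eef_pos: [0.496, -0.0142, 0.0303]
ee_rot: [-0.0, 0.057, 0.998, 0.0]
force: [0.5, -0.2, -1.0]
opening: 0.003
finger_force: 0.3
clock: 13.05
eef_pos: [0.4962, -0.012, 0.0302]
ee_rot: [-0.0, 0.057, 0.998, -0.0]
force: [-0.3, -2.9, -0.4]
opening: 0.004
finger_force: 1.0
now jig [30.6696 -8.7262 30.2419] F jig [ 0.0746 -2.8803 -0.3506]
shift [-0.0007 -0.0115  0.0005] turn [-0.0001 -0.     -0.0004]
```

```bash
python3 -m inch '[[[0,0.001,0,0,0,0,-1],[0,0.002,0,0,0,0,-1],[0,0.003,0,0,0,0,-1],[0,0.003,0,0,0,0,-1],[0,0.003,0,0,0,0,-1]]]'
python3 -m inch '[[[0,0.001,0,0,0,0,-1],[0,0.002,0,0,0,0,-1],[0,0.003,0,0,0,0,-1],[0,0.003,0,0,0,0,-1],[0,0.003,0,0,0,0,-1]]]'
python3 -c "
from h import *
go(31,-14.5,30)"
```

```text
clock: 13.68
eef_pos: [0.4964, -0.0115, 0.0304]
ee_rot: [-0.0, 0.057, 0.998, -0.001]
force: [-2.2, -7.7, 1.4]
opening: 0.004
finger_force: 3.3
clock: 14.3
eef_pos: [0.4965, -0.0112, 0.0304]
ee_rot: [-0.0, 0.057, 0.998, -0.002]
force: [-3.1, -12.7, 1.4]
opening: 0.004
finger_force: 5.3
now jig [30.8261 -7.9253 30.4034] F jig [ -1.6486 -12.9554   1.3918]
shift [-0.0004 -0.0131  0.0009] turn [-0.0012 -0.     -0.0001]
```

Seated at about 13 N and it has stopped moving. I'll back off, rise, and check from behind.

```bash
python3 -m inch '[[[0,-0.006,0,0,0,0,-1],[0,-0.02,0,0,0,0,-1],[0,-0.05,0,0,0,0,-1],[0,-0.05,-0.09,0,0,0,-1],[0.03,-0.05,-0.2,0,0,0,-0.6]]]' 12
python3 -c "
from h import *
go(-11,-65,120)"
```

```text
clock: 14.92
eef_pos: [0.4786, -0.0326, 0.1305]
ee_rot: [-0.001, 0.058, 0.998, 0.0]
force: [0.4, -1.3, 0.5]
opening: 0.07
finger_force: 0.0
now jig [ 15.4693 -31.2436 130.4807] F jig [ 0.4998 -1.2125  0.4515]
shift [ 0.0528 -0.0676  0.021 ] turn [ 0.0002 -0.0007 -0.0007]
```

```bash
python3 -m inch '[[[0.025,-0.03,0.0,0,0,0,0.1],[0.053,-0.068,0.0,0,0,0,0.1],[0.053,-0.068,0.0,0,0,0,0.1],[0.053,-0.068,0.0,0,0,0,0.1],[0.053,-0.068,0.0,0,0,0,0.1]]]'
python3 - <<'E'
from h import *
import pickle
go(-11,-65,45)
w=snapshot("wrist"); pickle.dump(w,open("w4.pkl","wb"))
cv2.imwrite("pics/w4.png",cv2.resize(w["frame"][130:400,200:560,::-1],(800,600),interpolation=cv2.INTER_CUBIC))
E
```

```text
clock: 15.55
eef_pos: [0.4489, -0.0624, 0.1298]
ee_rot: [-0.0, 0.057, 0.998, 0.0]
force: [-0.8, -0.3, -0.3]
opening: 0.543
finger_force: 0.0
now jig [-10.6778 -64.1705 129.8211] F jig [-0.7296 -0.3556 -0.3433]
shift [ 0.0005 -0.0017  0.1696] turn [ 0.0001 -0.0002 -0.0003]
```

View pics/w4.png

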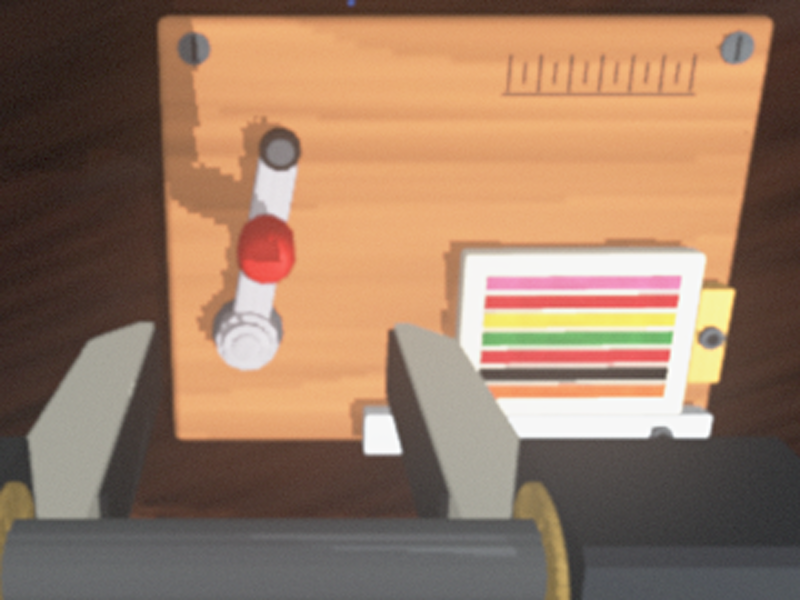

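The tile sits in the corner, touching the brass stop at (703,330) and the fence. The knob is at (266,248) and the nose at (280,150). Refining the knob position:

```bash
python3 - <<'E'
from h import *
import pickle; w=pickle.load(open("w4.pkl","rb")); p=np.load("jig.npy"); c,s=np.cos(p[2]),np.sin(p[2])
for n,u,v,z in [("tile nr",463,251,.021),("tile nl",704,253,.021),("stop nr",703,288,.020),("nose",280,151,.023),("knob",266,252,.058),("boss",248,338,.028)]:
    d=ray(w,(200+u/2.2222,130+v/2.2222),z)[:2]-p[:2]; print(n,1e3*np.array([c*d[0]+s*d[1],-s*d[0]+c*d[1]]))
E
python3 -m inch '[[[0,-0.001,0.05,0,0,0,0.1],[0,-0.001,0.1,0,0,0,0.1],[0,-0.001,0.14,0,0,0,0.1],[0,-0.001,0.16,0,0,0,0.1],[0,-0.001,0.17,0,0,0,0.1]]]'
python3 -m inch '[[[0,0,0,0,0,0,-0.3],[0,0,0,0,0,0,-0.5],[0,0,0,0,0,0,-0.7],[0,0,0,0,0,0,-0.8],[0,0,0,0,0,0,-0.9]]]' 10
python3 -c "
from h import *
go(-10.5,-64.6,45)"
```

```text
tile nr [-1.7168  1.309 ]
tile nl [-0.9069 83.2416]
stop nr [12.2439 85.4539]
nose [-36.7604 -60.879 ]
knob [-14.2309 -65.2303]
boss [ 27.222  -71.7547]
clock: 16.23
eef_pos: [0.4487, -0.0629, 0.0449]
ee_rot: [-0.0, 0.057, 0.998, 0.0]
force: [0.1, 0.3, 0.4]
opening: 0.552
finger_force: 0.0
clock: 16.85
eef_pos: [0.4488, -0.0634, 0.0456]
ee_rot: [0.0, 0.057, 0.998, -0.0]
force: [-1.7, 0.2, 2.5]
opening: 0.189
finger_force: 10.0
now jig [-10.6123 -65.1324  45.6201] F jig [-1.7129  0.0251  2.4883]
shift [-0.0002  0.0011  0.0012] turn [-0.0001  0.0002 -0.0004]
```

```bash
python3 -m inch '[[[-0.0015,0.0074,0,0,0,0,-0.95],[-0.0037,0.0146,0,0,0,0,-0.95],[-0.0066,0.0216,0,0,0,0,-0.95],[-0.0100,0.0284,0,0,0,0,-0.95],[-0.0136,0.0341,0,0,0,0,-0.95]]]'
python3 -c "
from h import *
go(-3.8,-48.1,45)"
```

```text
clock: 17.48
eef_pos: [0.4572, -0.0466, 0.0451]
ee_rot: [-0.0, 0.057, 0.998, 0.0]
force: [-2.4, -4.9, 2.6]
opening: 0.183
finger_force: 10.0
now jig [ -4.207  -47.5725  45.129 ] F jig [-1.8328 -5.1695  2.6275]
shift [-0.0008 -0.0011  0.0003] turn [ 0.     -0.0002 -0.0003]
```

```bash
python3 -m inch '[[[-0.004,0.0054,0,0,0,0,-0.95],[-0.0084,0.0104,0,0,0,0,-0.95],[-0.0132,0.0151,0,0,0,0,-0.95],[-0.0184,0.0194,0,0,0,0,-0.95],[-0.0239,0.0232,0,0,0,0,-0.95]]]'
python3 -c "
from h import *
go(8.2,-36.5,45)"
```

```text
clock: 18.1
eef_pos: [0.4701, -0.0365, 0.0449]
ee_rot: [-0.001, 0.057, 0.998, 0.0]
force: [-2.8, -3.6, 3.0]
opening: 0.186
finger_force: 10.0
now jig [  7.4284 -36.0445  44.8989] F jig [-2.3747 -3.9281  3.0433]
shift [-0.0015 -0.0009 -0.0002] turn [ 0.     -0.0005 -0.0004]
```

```bash
python3 -m inch '[[[-0.0073,0.0042,0,0,0,0,-0.95],[-0.0149,0.0076,0,0,0,0,-0.95],[-0.0229,0.0103,0,0,0,0,-0.95],[-0.0311,0.0121,0,0,0,0,-0.95],[-0.0311,0.0121,0,0,0,0,-0.95]]]' 15
python3 -c "
from h import *
go(23.7,-30.4,45)"
```

```text
clock: 18.73
eef_pos: [0.4852, -0.0335, 0.0448]
ee_rot: [-0.002, 0.057, 0.998, -0.001]
force: [-7.7, -10.9, 4.3]
opening: 0.188
finger_force: 15.0
now jig [ 22.0984 -31.3421  44.7524] F jig [ -6.3687 -11.7036   4.3459]
shift [-0.0032  0.0019 -0.0005] turn [-0.0006 -0.0011 -0.0002]
```

```bash
python3 -m inch '[[[-0.005,-0.002,0,0,0,0,-0.95],[-0.009,-0.003,0,0,0,0,-0.95],[-0.013,-0.003,0,0,0,0,-0.95],[-0.016,-0.003,0,0,0,0,-0.95],[-0.016,-0.003,0,0,0,0,-0.95]]]' 15
python3 -c "
from h import *
go(31,-30.4,45)"
```

```text
clock: 19.35
eef_pos: [0.4881, -0.0338, 0.0442]
ee_rot: [-0.007, 0.057, 0.998, 0.001]
force: [-19.0, -4.7, 15.2]
opening: 0.184
finger_force: 15.0
now jig [ 25.0257 -31.3821  44.1857] F jig [-18.3878  -6.8197  15.2256]
shift [-0.0119  0.002  -0.0018] turn [ 0.0001 -0.0042  0.0001]
```

The force along x has risen to 18 N before the expected end point, so I'll look before pressing further.

```bash
python3 - <<'E'
from h import *
import pickle
w=snapshot("wrist"); t=snapshot("side"); pickle.dump((w,t),open("w5.pkl","wb"))
a=cv2.resize(w["frame"][200:480,160:480,::-1],(640,560),interpolation=cv2.INTER_CUBIC)[:,:500]
p=np.load("jig.npy"); u=proj(t,[(p[0],p[1],.02)])[0].astype(int); print(u)
b=cv2.resize(t["frame"][u[1]-50:u[1]+50,u[0]-42:u[0]+43,::-1],(300,353),interpolation=cv2.INTER_CUBIC); print(u-[42,50])
o=np.zeros((560,800,3),np.uint8); o[:,:500]=a; o[:353,500:]=b; cv2.imwrite("pics/w5.png",o)
E
```

```text
[374 240]
[332 190]
```

View pics/w5.png

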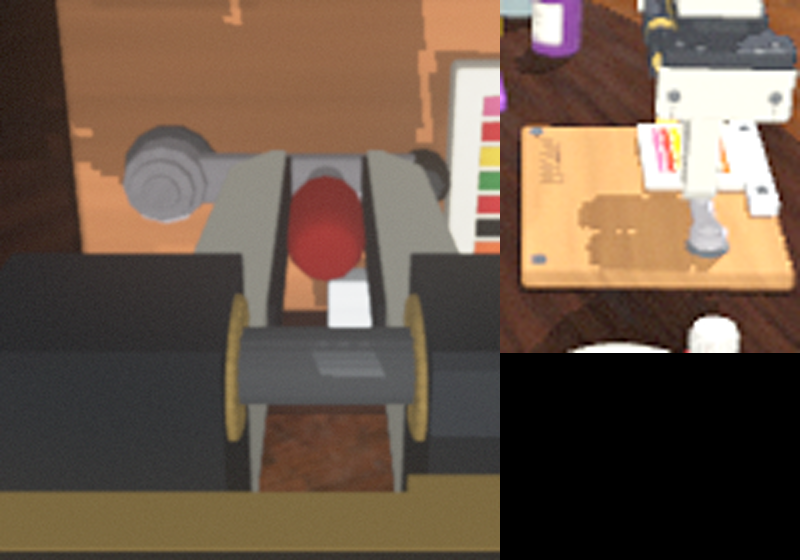

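```bash
python3 - <<'E'
from h import *
import pickle; w,_=pickle.load(open("w5.pkl","rb")); p=np.load("jig.npy"); c,s=np.cos(p[2]),np.sin(p[2])
for n,u,v,z in [("nose",432,172,.022),("armL edge",220,155,.022),("armR edge",345,155,.022),("boss",163,190,.028),("tile nr",456,62,.021)]:
    d=ray(w,(160+u/2,200+v/2),z)[:2]-p[:2]; print(n,1e3*np.array([c*d[0]+s*d[1],-s*d[0]+c*d[1]]))
E
python3 -m inch '[[[-0.001,0,0,0,0,0,-0.95],[-0.002,0,0,0,0,0,-0.95],[-0.003,0,0,0,0,0,-0.95],[-0.003,0,0,0,0,0,-0.95],[-0.003,0,0,0,0,0,-0.95]]]'
python3 -c "
from h import *
go(31,-30.4,45)"
```

```text
nose [27.5851 -2.6078]
armL edge [ 22.77   -57.9242]
armR edge [ 22.7658 -25.4285]
boss [ 29.8072 -71.9098]
tile nr [-2.1506  2.3343]
clock: 20.08
eef_pos: [0.4888, -0.0339, 0.044]
ee_rot: [-0.007, 0.056, 0.998, 0.001]
force: [-20.0, -5.2, 14.9]
opening: 0.187
finger_force: 15.0
now jig [ 25.7513 -31.3998  43.9606] F jig [-19.2961  -7.4077  14.8834]
shift [-0.0105  0.002  -0.0022] turn [ 0.0001 -0.0047  0.0001]
```

The arm's edge now runs parallel to the jig's y (x = 22.77 at both ends), so the clamp is on its closed stop and the grip is only slipping. I'll relax, release and rise.

```bash
python3 -m inch '[[[0.002,0,0,0,0,0,-0.95],[0.005,-0.002,0,0,0,0,-0.95],[0.006,-0.003,0,0,0,0,-0.95],[0.006,-0.003,0,0,0,0,-0.5],[0.006,-0.003,0,0,0,0,-0.3]]]'
python3 -m inch '[[[0,0,-0.01,0,0,0,-0.2],[0,0,-0.04,0,0,0,-0.2],[0,0,-0.08,0,0,0,-0.2],[0,0,-0.14,0,0,0,-0.2],[0.1,0,-0.2,0,0,0,-0.2]]]'
python3 -m inch '[[[0.05,0,-0.06,0,0,0,0.5],[0.1,-0.03,-0.08,0,0,0,0.9],[0.1,-0.03,-0.08,0,0,0,1],[0.1,-0.03,-0.08,0,0,0,1],[0.1,-0.03,-0.08,0,0,0,1]]]'
python3 - <<'E'
from h import *
import pickle
w=snapshot("wrist"); pickle.dump(w,open("w6.pkl","wb")); go(0,0,160)
cv2.imwrite("pics/w6.png",cv2.resize(w["frame"][190:400,190:470,::-1],(800,600),interpolation=cv2.INTER_CUBIC))
E
```

```text
clock: 20.7
eef_pos: [0.4935, -0.0359, 0.0452]
ee_rot: [0.001, 0.057, 0.998, 0.0]
force: [0.4, -0.1, 0.1]
opening: 0.314
finger_force: 0.0
clock: 21.32
eef_pos: [0.4458, -0.0316, 0.1475]
ee_rot: [0.002, 0.057, 0.998, -0.001]
force: [-0.4, 0.5, -0.1]
opening: 0.399
finger_force: 0.0
clock: 21.95
eef_pos: [0.3922, -0.0396, 0.185]
ee_rot: [-0.0, 0.057, 0.998, 0.0]
force: [0.6, 0.1, -0.1]
opening: 0.884
finger_force: 0.0
now jig [-69.6567 -47.9369 184.8335] F jig [ 0.0517 -0.5346 -0.0417]
shift [-0.1393  0.096   0.0496] turn [ 0.0001 -0.0003 -0.0003]
```

View pics/w6.png

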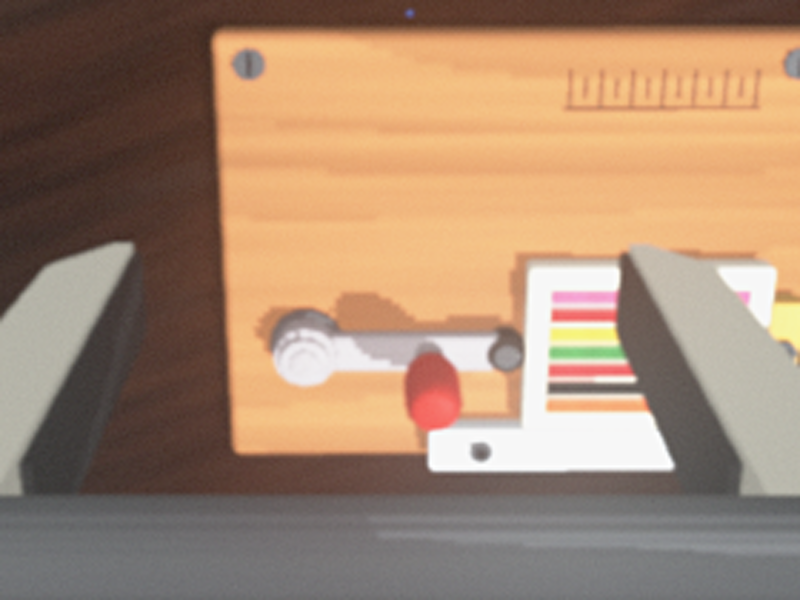

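The arm lies parallel to the fence with its nose roller at (507,352) on the tile's right end. The tile is square against the fence and the stop, and the gripper is clear.

```bash
python3 -c "
from station import job_done
print(job_done())"
```

```text
the job is handed in; nothing more can be done
None
```

The job is handed in at about 22 s of the 69 s limit: the tile was pressed square to the fence (about 11 N) and then to the end stop (about 13 N), the clamp is closed on it, the gripper is clear, and nothing was moved near the mug or bottles; I don't have the judge's result.

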